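# Open the push-and-turn soaking tub and hang the spring drum in it

### The job

Open the (still empty) soaking tub: push its red child-resistant cap down hard and, keeping it pushed, turn it anticlockwise without forcing the lock until it comes free, then lay the cap right way up wholly on the round cork mat. After that take the hanging rod by its green handle, thread it through the bore of the brass drum lying in the wooden cradle, lift the drum on the rod and leave the rod lying level across the tub's mouth with the drum hanging on it inside the mouth. Let go of everything, do not let the drum fall to the bench, and leave the locomotive, spinning top, tweezer block and key where they are.

Things in the scene. Friction and masses are not known exactly. Their poses are not given: they have to be found in the camera images.
- tub_mouth (a point): White round tub fixed on the bench: wooden foot 150 mm dia, body 124 mm dia up to 70 mm, neck 98 mm outside, 91 mm inside, about 80 mm deep. This point: centre of the mouth, level with the top of the black sprung seal ring on the rim when the cap is off (113 mm above the bench); z up. A rod laid across the mouth rests on that ring (96 mm outer, 89 mm inner dia).
- cap_grip (a point): Centre of the grip bar on the red cap (cap 124 mm dia, closed on the tub at the start). The bar is 70 mm long (x), 18 mm wide (y), 27 mm high; this point is 13.5 mm above the cap's flat top and 50.5 mm above the cap's lower edge; z up.
- mat_top (a point): Centre of the top of the round cork mat, 180 mm dia, 3 mm thick, fixed on the bench.
- rod_handle (a point): Centre of the green square handle (50 mm long, 16 x 16 mm) of the hanging rod. x runs along the rod from handle to tip; z up at the start. A 10 x 10 mm square steel rod runs on from the handle's end, 25 mm from this point, to its tip 145 mm from this point.
- drum_centre (a point): Centre of the brass drum with copper rims, 60 mm dia, 40 mm long, a 28 mm bore right through along its y axis. It lies in a fixed wooden cradle (90 mm across, 56 mm along the bore), bore level, about 95 mm above the bench; the cradle's lips end 77 mm above the bench, below the bore.
- loco_mid (a point): Centre of the red tin locomotive, a loose bystander 150 mm long (y), 66 mm wide (x), 114 mm high; this point is 55 mm above the bench. It stands before one end of the drum's bore; leave it alone.
- tweezer_block: Loose steel tweezer block, 50 x 90 mm, 28 mm high; origin at the centre of its underside. A bystander.
- spinning_top: Loose blue tin spinning top standing on its foot, 66 mm dia, 82 mm high; origin at the centre of its underside. A bystander.
- key: Loose brass clockwork key lying flat, 90 mm long (x), 54 mm wide, 12 mm high; origin on its underside at the root of the shank. A bystander.
- drum: The same drum, 0.12 kg, origin at its centre. Either end of the bore may be threaded if nothing stands before it. On the level rod its centre hangs 8 mm below the rod's axis.
- rod: The same rod, 0.1 kg, origin on its axis 73 mm from the handle's centre towards the tip. It starts level in the notches of a fixed dark wood rack (base 130 x 60 x 12 mm), axis 45 mm above the bench; the nearer notch post is 43 mm from the handle's centre, so the handle is free on both sides.
- cap: The same cap, 0.12 kg, origin at the centre of its lower edge. To open: push down 6 to 8 mm (8 N starts it, 16 to 19 N at 6 to 7 mm, hard stop at 8 mm); unpushed it cannot turn, do not force it. Keep it down and turn it anticlockwise seen from above by about 70 degrees (free between 46 and 94, stop at 95), then lift it straight up by 40 mm or more.
- tub: The same tub; origin at the centre of its foot's underside, 113 mm below the mouth's point.
There are look-alikes about, which are no part of the job. Of the things that look like the rod, the middle-sized one is meant.

How it is judged:
By the outcome, as a careful person would: the job done as asked, in the order asked, and still so for the second after the job is handed in, with the robot touching nothing.
It also fails if it takes over 67 s, if anything falls off the work surface, if the arm or the gripper's body presses on something with over 40 N, if the wrist force passes 120 N, or if a joint passes its speed limit or range.

### The arm

A 7-joint arm with a two-finger parallel gripper is mounted at the origin on the work surface. World frame = base frame: x ahead of the robot, y to its left, z up, the work surface at z = 0. Lengths are in m, angles in rad, forces in N, time in s.
With the tool pointing down it reaches from about 0.425 to 0.95 m from the base axis. Payload 4.7 kg.
Tool frame: the origin (TCP) lies on the centre line of the jaws, within the pads' length; the fingertips stand robot.nose_length ahead of it and the grasp point (between the pads) lies 8 mm behind it (robot.nose_length is the distance from the TCP to the fingertips, in m); z points along the fingers, x is the direction in which the jaws open and shut, and the axes are right-handed (so a half turn about z gives the same grasp; the last joint's range is limited). The gripper opens to 85 mm and grips with 20 to 120 N. Pads are 22 mm wide; open, the fingers measure 114 mm over their backs; the gripper's body (76 mm by 85 mm) begins 54 mm behind the grasp point. The pads swing forward as they close: fully open they stand 13 mm farther back than shut.
Start: joints at [-1.362, 0.469, -0.049, 1.532, 0.024, 1.141, -0.082], TCP at [0.159, 0.656, 0.242] pointing down, gripper open.
Joint ranges: [-2.59, 2.59], [-0.33, 1.99], [-1.39, 1.29], [0.1, 2.45], [-1.04, 4.18], [0.21, 1.99], [-2.66, 2.66]. Speed limits (rad/s): [2.57, 2.57, 3.14, 3.14, 3.14, 3.14, 3.14].

### API

Orientations are given as [roll, pitch, yaw] about the fixed x, y, z axes, in that order (R = Rz(yaw) Ry(pitch) Rx(roll)).
In Python, from plant import robot gives the robot as it stands. Calls block until the motion is done:
- robot.goto(position, orientation): joint-space move of the TCP to a pose.
- robot.move_straight(position, vel=0.15, attitude=None, contact_N=None): straight line of the TCP; attitude=None keeps the orientation; vel is the mean speed in m/s. With contact_N (N) it stops when the force on the tool has changed by that much, and returns True; else False.
- robot.move_joints(angles): joint-space move.
- robot.grip(opening, strength=None): opening from 0.0 (shut) to 1.0 (fully open); strength is the grip in N (None keeps the last); returns when the fingers have stopped.
- robot.sleep(seconds).
- robot.inverse_kinematics(position, orientation): joint angles nearest the present ones, or None.
- robot.sense(): the state.
- robot.grab_frame(name): name is "scene" or "top"; returns a dict with "image" (384x512x3 uint8, red, green, blue), "range_z" (384x512 float32, m along the optical axis (not along the pixel's ray), 0 where there is no reading), "fx", "fy", "cx", "cy" (pixels), "R" (3x3) and "t" (3): a world point X has camera coordinates R X + t. Camera axes: x right, y down, z forward; pixel columns grow to the right and rows downward; lengths in m; the calibration is good to about 2 mm. A picture is of the moment at which its call begins.
A pose or a line that the arm cannot do raises robot.IKError and nothing moves.
- robot.close_job(): hands the job in, once; it reports no verdict.
The state is a dict: "t": time; "joint_pos": joint angles; "joint_velocities": joint speeds; "effort": joint torques, N m; "tcp_pos": TCP position; "tcp_rot": TCP orientation; "wrist_force": force on the tool from outside, world axes, zero at the start; "torque": the same for the moment, N m; "opening": opening from 0.0 (shut) to 1.0 (fully open).
Only numpy, scipy, OpenCV 4.12 (cv2) and the standard library are available. Lean on these libraries where they do the work, as an engineer would, in place of code of your own. Each camera call takes 0.05 s, during which the arm holds its last target.

## Working session

There is one attempt and no reset: what is moved stays moved. The work goes in short steps, each a Python script; the robot and the scene stay as the last script left them, time stands still between calls to the robot, and variables do not carry over. Pictures are saved under pics/ and viewed, and the job is handed in when it is done.

```bash
ls; mkdir -p pics
python3 - <<'E'
from plant import robot
import cv2,numpy as np,pickle
for n in("scene","top"):
    f=robot.grab_frame(n); pickle.dump(f,open(f"{n}0.pkl","wb"))
    cv2.imwrite(f"pics/{n}0.png",cv2.resize(f["image"][:,:,::-1],(800,600),interpolation=cv2.INTER_CUBIC))
    print(n,f["fx"],f["cx"],f["cy"],(-f["R"].T@f["t"]).round(3),f["R"].round(3).tolist())
s=robot.sense();print(s["t"],s["tcp_rot"],s["opening"],robot.nose_length,s["wrist_force"])
E
```

```text
pics
scene 373.3742614641573 255.39521864481407 189.54427518666668 [ 1.154 -0.663  0.784] [[0.681, 0.732, -0.015], [0.434, -0.421, -0.796], [-0.589, 0.536, -0.605]]
top 407.4948924202349 249.47826966542016 181.95109762439702 [ 0.348 -0.072  1.093] [[-0.025, -0.999, -0.03], [-0.986, 0.029, -0.167], [0.168, 0.025, -0.986]]
0.1 [3.14155356e+00 1.71621989e-03 1.33313521e+00] 0.9987962051821963 0.011 [ 0.44042197  0.48013159 -1.30629438]
```

View pics/scene0.png

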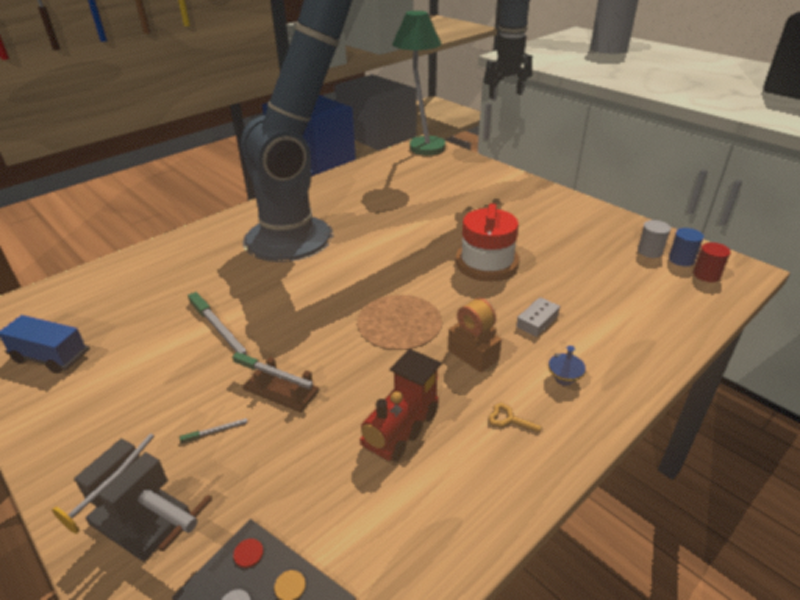

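View pics/top0.png

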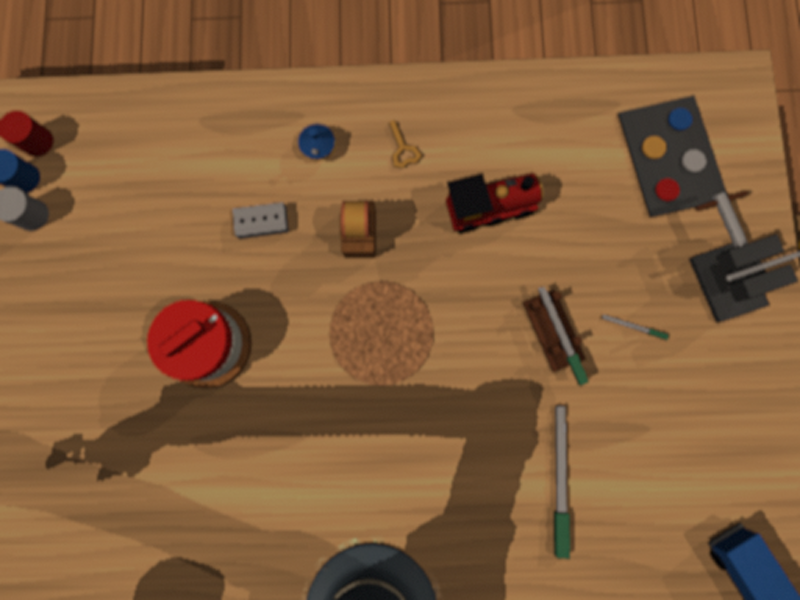

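The scene view shows the red-capped tub at (490,240), the mat at (400,320), the drum in its cradle at (475,330) and the racked rod at (275,370). The locomotive is at (400,405). In the top view (right = −y, up = +x) the loco stands on the drum's right (−y) end. So I'll thread from the +y side.

```bash
cat > h.py <<'E'
import numpy as np,cv2,pickle
def ray(f,u,v,z):
    u=np.atleast_1d(u).astype(float);v=np.atleast_1d(v).astype(float)
    d=np.stack([(u-f["cx"])/f["fx"],(v-f["cy"])/f["fy"],np.ones_like(u)],1)@f["R"]
    c=-f["R"].T@f["t"]
    return c+d*((z-c[2])/d[:,2])[:,None]
def cloud(f):
    Z=f["range_z"].astype(float);v,u=np.indices(Z.shape)
    P=np.stack([(u-f["cx"])/f["fx"]*Z,(v-f["cy"])/f["fy"]*Z,Z],2)
    return (P-f["t"])@f["R"],Z>0
def hsv(f): return cv2.cvtColor(f["image"],cv2.COLOR_RGB2HSV)
E
python3 - <<'E'
from h import *
for n in("top","scene"):
    f=pickle.load(open(n+"0.pkl","rb"));P,ok=cloud(f);H=hsv(f);x,y,z=P[...,0],P[...,1],P[...,2]
    sc=512/800
    def box(u0,v0,u1,v1):
        m=np.zeros(ok.shape,bool);m[int(v0*sc):int(v1*sc),int(u0*sc):int(u1*sc)]=1;return m&ok
    print(n)
    def rep(nm,m):
        q=P[m]
        if len(q)<5: print(nm,len(q));return
        print(nm,len(q),"med",np.median(q,0).round(4),"lo",np.percentile(q,2,0).round(4),"hi",np.percentile(q,98,0).round(4), "rect",[np.round(t,4) for t in cv2.minAreaRect(q[:,:2].astype(np.float32)*1000)])
    red=((H[...,0]<8)|(H[...,0]>172))&(H[...,1]>170)&(H[...,2]>70)
    green=(H[...,0]>50)&(H[...,0]<90)&(H[...,1]>80)
    b=dict(top=dict(tub=(130,280,260,400),rod=(515,280,600,400),drum=(325,190,390,265),loco=(430,160,560,240),mat=(320,270,445,390)),
     scene=dict(tub=(445,190,530,285),rod=(225,340,330,415),drum=(440,290,510,375),loco=(350,340,450,470),mat=(350,290,450,355)))[n]
    m=box(*b["tub"])&red
    rep("captop",m&(z>.12)&(z<.17)); 
    mm=box(*b["tub"])&(z>.10)
    print("zhist",np.histogram(z[mm],bins=np.arange(.1,.2,.005)))
    rep("handle",box(*b["rod"])&green&(z>.02))
    rep("drum",box(*b["drum"])&(z>.085))
    print("zh",np.histogram(z[box(*b["drum"])],bins=np.arange(0,.15,.01)))
    rep("loco",box(*b["loco"])&(z>.03)); rep("locohi",box(*b["loco"])&(z>.095))
    rep("bench",box(*b["mat"]))
E
```

```text
top
captop 290 med [0.4376 0.27   0.1421] lo [0.4101 0.2395 0.1203] hi [0.4664 0.3021 0.1462] rect [array([438.7188, 271.1052]), array([107.7773,  96.4514]), np.float64(67.5558)]
zhist (array([  22,   38,  515, 1250,   39,   18,   22,   31,  187,   24,    0,
          0,    0,    0,    0,    0,    0,    0,    0]), array([0.1  , 0.105, 0.11 , 0.115, 0.12 , 0.125, 0.13 , 0.135, 0.14 ,
       0.145, 0.15 , 0.155, 0.16 , 0.165, 0.17 , 0.175, 0.18 , 0.185,
       0.19 , 0.195]))
handle 113 med [ 0.3783 -0.3441  0.0515] lo [ 0.3579 -0.3545  0.0443] hi [ 0.3982 -0.3313  0.0558] rect [array([ 377.8011, -343.7784]), array([45.0907, 15.1398]), np.float64(16.491)]
drum 413 med [0.621  0.0063 0.1201] lo [ 0.5983 -0.0135  0.0948] hi [0.6539 0.0272 0.1266] rect [array([626.064 ,   6.9803]), array([41.4153, 57.2459]), np.float64(88.2764)]
zh (array([427,  40,  10,  20,  21, 171,  89,  49,   3,  20,  69, 114, 209,
         0]), array([0.  , 0.01, 0.02, 0.03, 0.04, 0.05, 0.06, 0.07, 0.08, 0.09, 0.1 ,
       0.11, 0.12, 0.13, 0.14]))
loco 1638 med [ 0.6571 -0.2127  0.0855] lo [ 0.6244 -0.2958  0.0314]
[... 1186 characters left out ...]
 57,  70, 102,  96,
         0]), array([0.  , 0.01, 0.02, 0.03, 0.04, 0.05, 0.06, 0.07, 0.08, 0.09, 0.1 ,
       0.11, 0.12, 0.13, 0.14]))
loco 1859 med [ 0.681  -0.2175  0.082 ] lo [ 0.63   -0.2997  0.031 ] hi [ 0.7059 -0.15    0.1141] rect [array([ 666.2017, -222.1124]), array([ 66.6076, 157.6128]), np.float64(12.8972)]
locohi 575 med [ 0.6639 -0.1858  0.1119] lo [ 0.6248 -0.2785  0.0959] hi [ 0.6886 -0.1464  0.1147] rect [array([ 663.1016, -213.4188]), array([ 65.4265, 138.7425]), np.float64(10.9735)]
bench 2676 med [ 4.539e-01 -2.760e-02  1.000e-04] lo [ 0.323  -0.1474 -0.0043] hi [0.5808 0.1004 0.005 ] rect [array([488.424 , -64.6315]), array([222.4527, 340.8437]), np.float64(45.7899)]
```

Run:
```python
from h import *
f=pickle.load(open("top0.pkl","rb"));I=f["image"][:,:,::-1]
a=cv2.resize(I[100:260,80:280],(800,640),interpolation=cv2.INTER_CUBIC)[:600]
cv2.imwrite("pics/z1.png",a)
a=cv2.resize(I[170:260,320:440],(800,600),interpolation=cv2.INTER_CUBIC)
cv2.imwrite("pics/z2.png",a)
f=pickle.load(open("scene0.pkl","rb"));I=f["image"][:,:,::-1]
cv2.imwrite("pics/z3.png",cv2.resize(I[120:300,200:400],(667,600),interpolation=cv2.INTER_CUBIC))
```

```text
(no output)
```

View pics/z1.png

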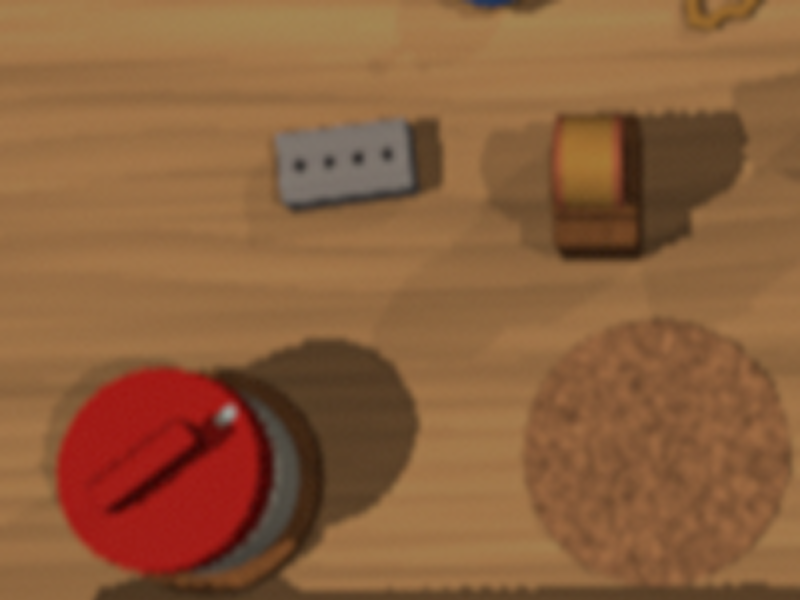

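View pics/z2.png

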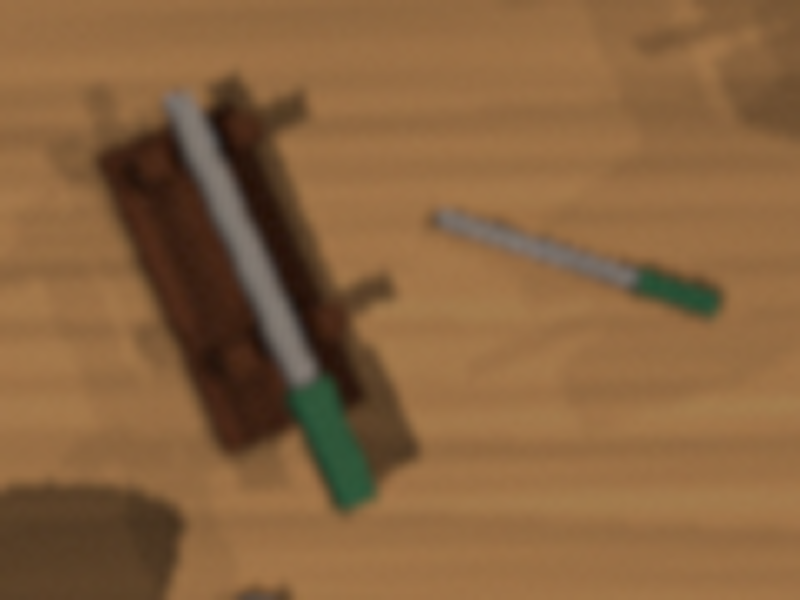

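View pics/z3.png

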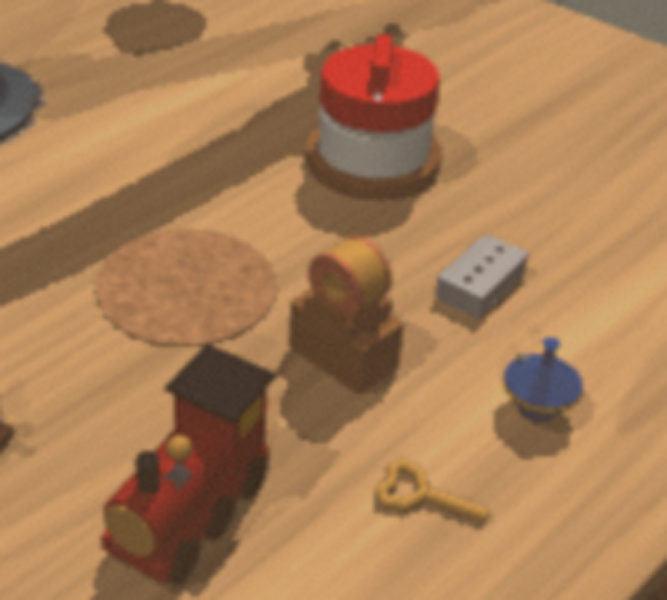

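```bash
cat > meas.py <<'E'
from h import *
from scipy.optimize import least_squares
sc=512/800
B=dict(top=dict(tub=(130,280,260,400),rod=(515,280,600,400),drum=(325,190,390,265),mat=(320,270,445,390)),
 scene=dict(tub=(445,190,530,285),rod=(225,340,330,415),drum=(440,290,510,375),mat=(350,290,450,355)))
for n in("top","scene"):
    f=pickle.load(open(n+"0.pkl","rb"));P,ok=cloud(f);H=hsv(f);x,y,z=P[...,0],P[...,1],P[...,2]
    def box(k):
        u0,v0,u1,v1=B[n][k]
        m=np.zeros(ok.shape,bool);m[int(v0*sc):int(v1*sc),int(u0*sc):int(u1*sc)]=1;return m
    def big(m):
        k,l,s,c=cv2.connectedComponentsWithStats(m.astype(np.uint8));return l==1+np.argmax(s[1:,4])
    red=((H[...,0]<8)|(H[...,0]>172))&(H[...,1]>150)
    print(n)
    m=box("tub")&red&ok&(z>.109)&(z<.122); q=P[m]
    print(" flat z",np.median(q[:,2]),cv2.minEnclosingCircle(q[:,:2].astype(np.float32)*1000))
    m=box("tub")&ok&(z>.137)&red;q=P[m];print(" bar z",np.median(q[:,2]),cv2.minAreaRect(q[:,:2].astype(np.float32)*1000))
    # mat by colour
    m=box("mat");bench=H[...,1]
    im=f["image"].astype(int);
    mm=big(m&(cv2.GaussianBlur(f["image"],(7,7),0)[...,2]>78)&(H[...,0]<15)) if 0 else None
    # drum
    m=box("drum")&ok&(z>.098)&(H[...,0]<30)&(H[...,1]>100);q=P[m];q=q[(abs(q[:,1]-.006)<.03)&(abs(q[:,0]-.626)<.04)]
    def r(p):
        d=np.array([-np.sin(p[2]),np.cos(p[2])]);nn=np.array([np.cos(p[2]),np.sin(p[2])])
        s=(q[:,:2]-[p[0],0.006])@nn
        return np.hypot(s,q[:,2]-p[1])-.03
    s=least_squares(r,[.626,.095,0],loss="soft_l1",f_scale=.002)
    yl=(q[:,:2]-[s.x[0],0])@np.array([-np.sin(s.x[2]),np.cos(s.x[2])])
    print(" drum",s.x.round(4),"yaw",np.degrees(s.x[2]).round(2),"y",np.percentile(yl,[0,1,50,99,100]).round(4),len(q))
    g=big(box("rod")&(H[...,0]>50)&(H[...,0]<95)&(H[...,1]>80)) 
    v,u=np.nonzero(g);
    c=ray(f,u,v,.053);print(" handle ray",[np.round(t,1) for t in cv2.minAreaRect(c[:,:2].astype(np.float32)*1000)],c.mean(0).round(4),np.median(z[g&ok]))
    m=box("rod")&(H[...,1]<80)&(f["image"].mean(2)>90);m=big(m);v,u=np.nonzero(m)
    c=ray(f,u,v,.05);print(" steel",[np.round(t,1) for t in cv2.minAreaRect(c[:,:2].astype(np.float32)*1000)],len(u))
    # mat: red/blue ratio
    if n=="top":
        for p in[(380,300),(345,330),(300,330),(420,370),(460,330)]: print(H[int(p[1]*sc),int(p[0]*sc)],end=" ")
        a=cv2.GaussianBlur(f["image"],(5,5),0);print()
    a=cv2.cvtColor(cv2.GaussianBlur(f["image"],(7,7),0),cv2.COLOR_RGB2HSV)
    mm=big(box("mat")&(a[...,0]<13)); v,u=np.nonzero(mm); c=ray(f,u,v,.003)
    (e,r_)=cv2.minEnclosingCircle(c[:,:2].astype(np.float32)*1000);print(" mat",e,r_,c.mean(0))
    cv2.imwrite(f"pics/mat_{n}.png",(mm*255).astype(np.uint8))
E
python3 meas.py
```

```text
top
 flat z 0.11605325196767077 ((439.0333251953125, 271.610595703125), 64.20550537109375)
 bar z 0.14265546435569193 ((439.2962646484375, 271.3178405761719), (18.8120059967041, 70.24223327636719), 35.9716682434082)
 drum [ 0.6283  0.0943 -0.0319] yaw -1.83 y [-0.0138 -0.0136  0.006   0.0273  0.0276] 395
 handle ray [array([ 378.2, -344.2]), array([44.8, 17.1]), np.float64(22.8)] [ 0.3787 -0.3433  0.053 ] 0.05152806171788559
 steel [array([ 457.5, -315.3]), array([119.6,   9.9]), np.float64(20.7)] 176
[ 13 146 143] [ 13 144 143] [ 16 138 163] [ 15 142 133] [ 15 137 156] 
 mat (481.0071105957031, -1.1872684955596924) 3.0104596614837646 [ 0.48167612 -0.00053772  0.003     ]
scene
 flat z 0.11486795245850479 ((437.8909606933594, 268.5033264160156), 64.4815444946289)
 bar z 0.1423271774437923 ((439.5581970214844, 271.6522216796875), (17.53942108154297, 75.28430938720703), 38.78815460205078)
 drum [ 0.6275  0.0926 -0.0121] yaw -0.69 y [-0.015  -0.0144  0.0017  0.0287  0.0288] 273Traceback (most recent call last):
  File "meas.py", line 31, in <module>
    g=big(box("rod")&(H[...,0]>50)&(H[...,0]<95)&(H[...,1]>80))
  File "meas.py", line 12, in big
    k,l,s,c=cv2.connectedComponentsWithStats(m.astype(np.uint8));return l==1+np.argmax(s[1:,4])
                                                                             ~~~~~~~~~^^^^^^^^^
    return _wrapfunc(a, 'argmax', axis=axis, out=out, **kwds)
    return bound(*args, **kwds)
ValueError: attempt to get argmax of an empty sequence
```

Run:
```python
from h import *
from plant import robot
f=pickle.load(open("top0.pkl","rb"))
s=.64
# mat outline: colour distance to bench via Lab blur
I=cv2.cvtColor(cv2.GaussianBlur(f["image"],(5,5),0),cv2.COLOR_RGB2LAB).astype(int)
def px(u,v): return I[int(v*s),int(u*s)]
print(px(380,330),px(350,350),px(300,330),px(460,300),px(380,265))
m=np.zeros(I.shape[:2],np.uint8);m[int(265*s):int(400*s),int(310*s):int(455*s)]=1
mm=m&(np.abs(I-I[int(320*s):int(345*s),int(360*s):int(400*s)].reshape(-1,3).mean(0))[...,2]<6).astype(np.uint8)
k,l,st,c=cv2.connectedComponentsWithStats(mm);i=1+np.argmax(st[1:,4]);print(st[i])
mc=ray(f,382*s,332.5*s,.003);print("mat",mc)
v,u=np.nonzero(l==i);q=ray(f,u,v,.003)[:,:2];print(q.mean(0),cv2.minEnclosingCircle((q*1000).astype(np.float32)))
r=np.radians
def t(n,p,y):
    for yy in(y,y+180 if y<=0 else y-180):
        j=robot.inverse_kinematics(p,[np.pi,0,r(yy)]);print(n,yy,None if j is None else np.round(j,2))
t("cap",[.4393,.2713,.13],36.5);t("cap+70",[.4393,.2713,.13],106.5)
t("mat",[.46,-.025,.1],106.5)
t("rod",[.378,-.345,.037],110.7)
t("thread0",[.628,.19,.087],-1.5);t("thread1",[.628,.092,.087],-1.5)
t("tub",[.44,.356,.11],-1.5)
```

```text
[116 143 156] [108 143 154] [137 140 159] [117 139 156] [116 139 155]
[ 198  169   93   82 7385]
mat [[ 0.44969754 -0.02878071  0.003     ]]
[ 0.46267631 -0.02747386] ((463.43487548828125, -26.493879318237305), 164.53756713867188)
cap 36.5 [-0.84  0.35  0.25  2.03 -0.12  0.77  0.12]
cap -143.5 [-1.45  0.58  1.12  2.06 -0.67  0.92 -2.46]
cap+70 106.5 [-0.66  0.35  0.03  2.02 -0.01  0.77  1.24]
cap+70 -73.5 [-1.09  0.39  0.57  2.05 -0.29  0.79 -1.63]
mat 106.5 [-0.38  0.33  0.41  2.18 -0.21  0.66  2.04]
mat -73.5 [-0.82  0.49  1.02  2.2  -0.62  0.76 -0.67]
rod 110.7 [ 0.61  0.49  0.06  2.09 -0.06  0.56  2.64]
rod -69.3 [-0.12  0.81  1.1   2.13 -1.    0.87  0.4 ]
thread0 -1.5 [-0.69  0.64  0.48  1.74 -0.37  0.86 -0.07]
thread0 178.5 [-0.2   0.61 -0.22  1.71  0.17  0.85  2.62]
thread1 -1.5 [-0.57  0.61  0.52  1.79 -0.39  0.84  0.1 ]
thread1 178.5 [ 0.53  0.92 -1.18  1.73  0.92  1.17  2.18]
tub -1.5 [-1.    0.46  0.32  1.94 -0.2   0.78 -0.6 ]
tub 178.5 [-0.52  0.46 -0.31  1.91  0.19  0.8   2.19]
```

The bar's long axis lies at about 126° and its centre is at (0.439, 0.271). The mat centre is about (0.449, −0.028). Next I'll grip the cap bar.

Run:
```python
from plant import robot
import numpy as np
def st(m=""):
    s=robot.sense();print(m,round(s["t"],2),np.round(s["tcp_pos"],4),np.round(s["wrist_force"],1),np.round(s["torque"],2),round(s["opening"],3),np.round(s["joint_pos"],2))
o=[np.pi,0,np.radians(36.8)]
robot.goto([.4393,.2713,.19],o);st()
c=robot.move_straight([.4393,.2713,.1295],vel=.08,contact_N=8);st(c)
robot.grip(0.0,strength=80);st("grip")
```

```text
1.85 [0.4389 0.2731 0.1901] [-0.7 -0.4  0.6] [ 0.03  0.02 -0.01] 0.999 [-0.87  0.27  0.27  1.98 -0.09  0.91  0.1 ]
False 2.76 [0.4397 0.2715 0.1299] [ 0.1 -0.1 -0.2] [-0.02 -0.05  0.08] 1.0 [-0.84  0.35  0.26  2.03 -0.13  0.77  0.13]
grip 3.39 [0.4392 0.2713 0.1299] [-1.1 -0.3  4.8] [-0.2   0.39 -0.04] 0.197 [-0.84  0.35  0.26  2.03 -0.13  0.77  0.13]
```

Run:
```python
from plant import robot
import numpy as np
def st(m=""):
    s=robot.sense();print(m,round(s["t"],2),np.round(s["tcp_pos"],4),np.round(s["wrist_force"],1),np.round(s["torque"],2),round(s["opening"],3),round(s["joint_pos"][6],2))
    return s
s=st();x,y=.4393,.2713
for dz in(.004,.0065):
    robot.move_straight([x,y,.1297-dz],vel=.03);st(dz)
```

```text
3.39 [0.4392 0.2713 0.1299] [-1.1 -0.3  4.8] [-0.2   0.39 -0.04] 0.197 0.13
0.004 3.67 [0.4394 0.2714 0.1267] [-3.7 -2.3 11.2] [-0.46  0.74 -0.05] 0.2 0.13
0.0065 3.92 [0.4394 0.2714 0.1246] [-4.2 -2.1 14.3] [-0.6   0.9  -0.06] 0.192 0.14
```

Run:
```python
from plant import robot
import numpy as np
def st(m=""):
    s=robot.sense();print(m,round(s["t"],2),np.round(s["tcp_pos"],4),np.round(s["wrist_force"],1),np.round(s["torque"],2),round(s["opening"],3),round(s["joint_pos"][6],2))
    return s
x,y=.4393,.2713
for dz in(.008,.009,.010):
    robot.move_straight([x,y,.1297-dz],vel=.03);s=st(dz)
    if s["wrist_force"][2]>17.8:break
```

```text
0.008 4.17 [0.4395 0.2714 0.1234] [-4.6 -3.8 16.2] [-0.64  1.11 -0.03] 0.194 0.14
0.009 4.42 [0.4395 0.2714 0.1228] [-5.1 -3.8 18.7] [-0.78  1.21  0.  ] 0.191 0.14
```

Run:
```python
from plant import robot
import numpy as np
def st(m=""):
    s=robot.sense();print(m,round(s["t"],2),np.round(s["tcp_pos"],4),np.round(s["wrist_force"],1),np.round(s["torque"],2),np.degrees(s["tcp_rot"][2]).round(1),np.round(s["joint_pos"],2))
    return s
x,y,z=.4393,.2713,.1207
for a in(8,23,39,55,70):
    robot.goto([x,y,z],[np.pi,0,np.radians(36.8+a)]);s=st(a)
    if abs(s["torque"][2])>1.5 or s["wrist_force"][2]>30: break
```

```text
8 4.67 [0.44   0.2721 0.1229] [-4.  -2.5 16.8] [-0.5   0.99  0.31] 44.9 [-0.81  0.36  0.22  2.04 -0.11  0.75  0.26]
23 5.0 [0.4403 0.2723 0.123 ] [-3.  -1.9 17. ] [-0.36  0.86  0.34] 59.9 [-0.76  0.36  0.16  2.03 -0.08  0.75  0.49]
39 5.35 [0.4405 0.2727 0.1232] [-4.  -0.4 16. ] [-0.22  0.84  0.31] 75.9 [-0.71  0.36  0.09  2.03 -0.05  0.75  0.74]
55 5.7 [0.4407 0.2729 0.1233] [-3.  -0.6 16.3] [-0.24  0.63  0.35] 91.9 [-0.66  0.36  0.03  2.03 -0.02  0.75  0.98]
70 6.03 [0.4408 0.273  0.1233] [-1.6 -0.7 15.7] [-0.23  0.66  0.35] 106.9 [-0.61  0.36 -0.03  2.02  0.02  0.76  1.22]
```

Run:
```python
from plant import robot
import numpy as np,cv2
def st(m=""):
    s=robot.sense();print(m,round(s["t"],2),np.round(s["tcp_pos"],4),np.round(s["wrist_force"],1),np.round(s["torque"],2),np.degrees(s["tcp_rot"][2]).round(1),round(s["opening"],3),np.round(s["joint_pos"],2))
    return s
x,y=.4407,.2728
c=robot.move_straight([x,y,.150],vel=.05);st(c)
c=robot.move_straight([x,y,.21],vel=.1,contact_N=12);st(c)
f=robot.grab_frame("scene");cv2.imwrite("pics/s1.png",cv2.resize(f["image"][:,:,::-1],(800,600)))
```

```text
False 6.77 [0.4404 0.2725 0.1495] [-0.1  0.8 -1.3] [ 0.   -0.03  0.02] 106.8 0.193 [-0.61  0.32 -0.03  2.    0.01  0.82  1.22]
False 7.52 [0.4403 0.2725 0.2095] [-0.1  0.5 -1.5] [-0.    0.03  0.02] 106.8 0.196 [-0.61  0.25 -0.03  1.94  0.01  0.95  1.22]
```

View pics/s1.png

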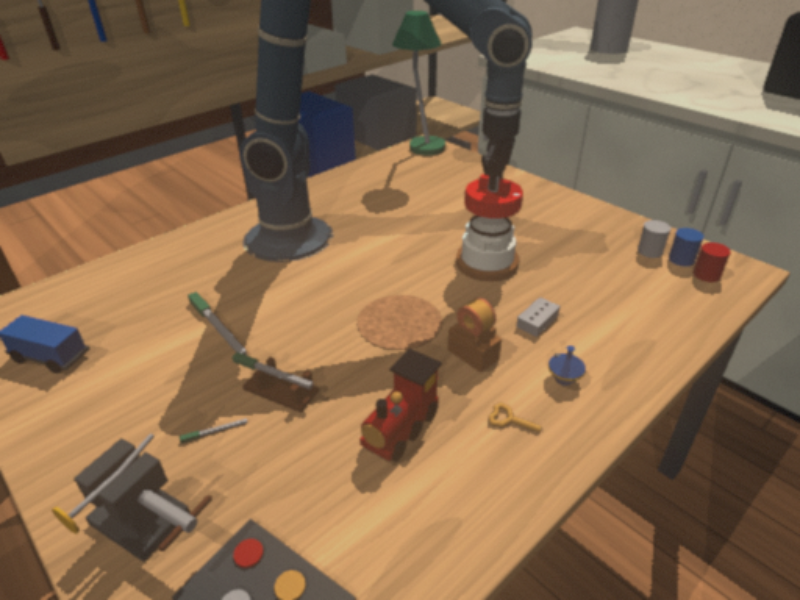

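Run:
```python
from plant import robot
import numpy as np,cv2,pickle
def st(m=""):
    s=robot.sense();print(m,round(s["t"],2),np.round(s["tcp_pos"],4),np.round(s["wrist_force"],1),np.degrees(s["tcp_rot"][2]).round(1),round(s["opening"],3),np.round(s["joint_pos"],2))
    return s
o=[np.pi,0,np.radians(70)]
x,y=.449,-.028
robot.goto([x,y,.17],o);st()
robot.move_straight([x,y,.066],vel=.12)
c=robot.move_straight([x,y,.050],vel=.03,contact_N=4);st(c)
robot.grip(1.0);st()
robot.move_straight([x,y,.17],vel=.15);st()
```

```text
8.72 [ 0.4497 -0.0263  0.1702] [ 0.   0.7 -1.2] 70.2 0.192 [-0.26  0.19  0.26  2.14 -0.07  0.82  1.26]
True 10.21 [ 0.4492 -0.0279  0.0528] [-0.9 -0.5  5.4] 70.0 0.192 [-0.2   0.4   0.21  2.23 -0.16  0.53  1.35]
 10.88 [ 0.4485 -0.0279  0.0524] [0.6 0.2 0.1] 70.0 0.995 [-0.2   0.4   0.21  2.23 -0.16  0.53  1.35]
 11.82 [ 0.4483 -0.028   0.1693] [-0.2 -0.7  0.4] 70.0 1.002 [-0.26  0.19  0.26  2.14 -0.07  0.82  1.26]
```

Run:
```python
from h import *
from plant import robot
f=robot.grab_frame("top");pickle.dump(f,open("top1.pkl","wb"))
cv2.imwrite("pics/t1.png",cv2.resize(f["image"][:,:,::-1],(800,600),interpolation=cv2.INTER_CUBIC))
f0=pickle.load(open("top0.pkl","rb"));P,ok=cloud(f0)
for u,v in[(561,405),(561,420),(562,450),(561,500),(636,322),(650,332),(665,336)]:
    print(u,v,P[int(v*.64),int(u*.64)].round(3))
# ring on the tub: dark low-value ring
P,ok=cloud(f);m=ok&(P[...,2]>.105)&(P[...,2]<.122)&(abs(P[...,0]-.44)<.07)&(abs(P[...,1]-.272)<.07)
q=P[m];print(len(q),np.median(q[:,2]),cv2.minEnclosingCircle((q[:,:2]*1000).astype(np.float32)))
m=ok&(P[...,2]>.035)&(P[...,2]<.06)&(abs(P[...,0]-.449)<.08)&(abs(P[...,1]+.028)<.08)
q=P[m];print(len(q),np.median(q[:,2]),cv2.minEnclosingCircle((q[:,:2]*1000).astype(np.float32)))
j=robot.inverse_kinematics([.378,-.3447,.12],[np.pi,0,np.radians(110.7)]);print(np.round(j,2))
```

```text
561 405 [ 0.321 -0.324  0.01 ]
561 420 [ 0.298 -0.321  0.016]
562 450 [ 0.248 -0.319  0.008]
561 500 [ 0.17  -0.312  0.016]
636 322 [ 0.456 -0.462 -0.   ]
650 332 [ 0.439 -0.481  0.011]
665 336 [ 0.43  -0.505  0.007]
258 0.1113319483703655 ((439.4449462890625, 271.54058837890625), 48.931819915771484)
120 0.0390356760322393 ((438.458740234375, -69.00335693359375), 43.61981201171875)
[ 0.85  0.37 -0.24  2.03  0.12  0.76  2.47]
```

View pics/t1.png

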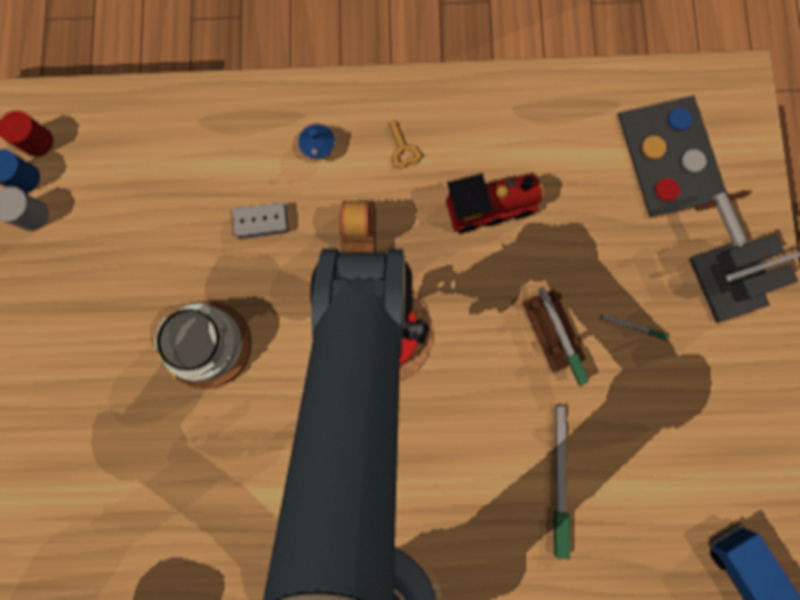

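The top view shows the tub open, with its black ring at (188,340). The cap is on the mat, partly hidden under the arm. Next is the rod.

```bash
cat > s.py <<'E'
from plant import robot
import numpy as np,cv2,pickle
def st(m=""):
    s=robot.sense();print(m,round(s["t"],2),np.round(s["tcp_pos"],4),np.round(np.degrees(s["tcp_rot"]),1),np.round(s["wrist_force"],1),np.round(s["torque"],2),round(s["opening"],3),np.round(s["joint_pos"],2))
    return s
def pic(n,name):
    f=robot.grab_frame(name);pickle.dump(f,open(f"{n}.pkl","wb"));cv2.imwrite(f"pics/{n}.png",cv2.resize(f["image"][:,:,::-1],(800,600),interpolation=cv2.INTER_CUBIC))
D=lambda a:[np.pi,0,np.radians(a)]
E
python3 - <<'E'
from s import *
robot.goto([.378,-.3447,.12],D(110.7));st()
c=robot.move_straight([.378,-.3447,.037],vel=.12,contact_N=8);st(c)
robot.grip(0.0,strength=110);st()
pic("s2","scene");pic("t2","top")
E
```

```text
13.11 [ 0.3786 -0.3436  0.1198] [180.   -0.  110.8] [-0.2 -0.5  0.6] [ 0.11 -0.04 -0.01] 1.004 [ 0.85  0.37 -0.24  2.03  0.12  0.76  2.47]
False 13.95 [ 0.3787 -0.3447  0.0375] [1.800e+02 1.000e-01 1.107e+02] [ 0.2 -0.9  0.4] [-0.   -0.01  0.08] 0.995 [ 0.82  0.5  -0.2   2.08  0.18  0.58  2.42]
 14.6 [ 0.378  -0.3448  0.0373] [180.    0.  110.7] [-0.9  0.7  3.4] [ 0.1   0.13 -0.02] 0.166 [ 0.82  0.5  -0.2   2.08  0.18  0.58  2.42]
```

View pics/s2.png

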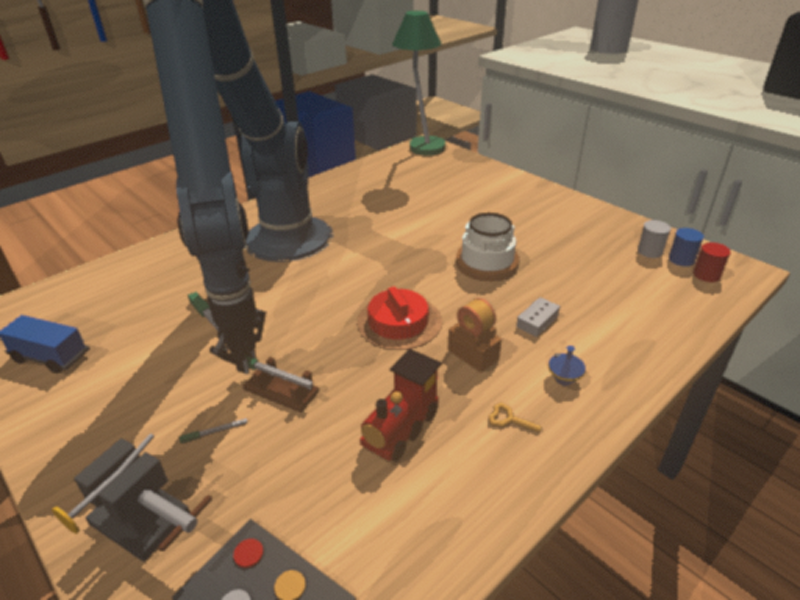

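View pics/t2.png

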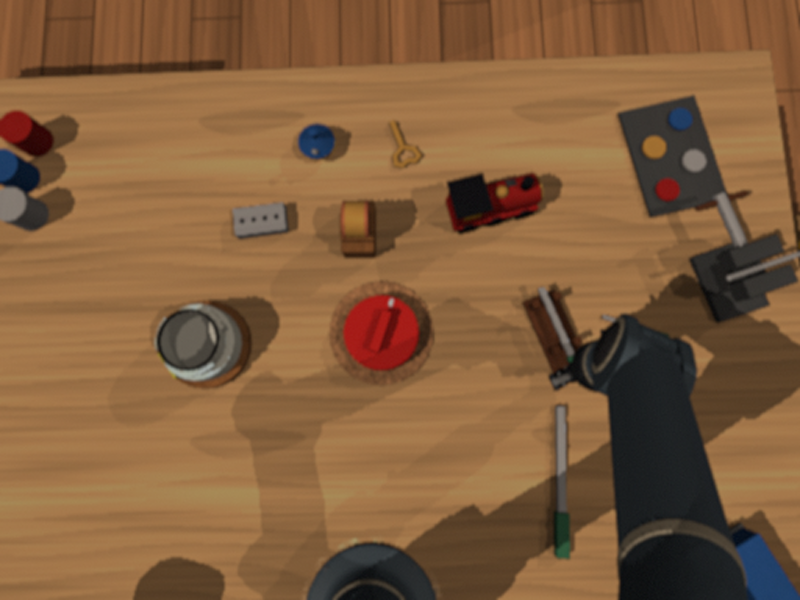

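Run:
```python
from s import *
robot.move_straight([.378,-.3447,.22],vel=.15);st()
robot.goto([.633,.200,.20],D(-1.5));st()
robot.move_straight([.633,.200,.0873],vel=.12);st()
pic("s3","scene");pic("t3","top")
```

```text
16.07 [ 0.3775 -0.3443  0.219 ] [-1.799e+02 -1.000e-01  1.107e+02] [-0.2  0.2 -0.9] [-0.05  0.03 -0.  ] 0.166 [ 0.88  0.24 -0.26  1.93  0.07  0.98  2.52]
 18.63 [0.6333 0.199  0.2   ] [180.   -0.   -1.6] [ 0.6 -0.5 -1.1] [ 0.05 -0.01  0.05] 0.164 [-0.18  0.5  -0.27  1.6   0.15  1.06 -0.52]
 19.73 [0.6337 0.2004 0.0883] [-1.8e+02 -1.0e-01 -1.5e+00] [ 0.2  0.1 -0.7] [ 0.08 -0.01 -0.  ] 0.164 [-0.2   0.62 -0.25  1.68  0.19  0.86 -0.55]
```

Run:
```python
from h import *
for n in("s3","t3"):
    f=pickle.load(open(n+".pkl","rb"));P,ok=cloud(f);H=hsv(f);z=P[...,2]
    m=ok&(P[...,1]>.04)&(P[...,1]<.17)&(abs(P[...,0]-.633)<.02)&(z>.07)&(z<.12)
    q=P[m];print(n,len(q))
    if len(q)>10:
        c=np.polyfit(q[:,1],q[:,0],1);k=np.polyfit(q[:,1],q[:,2],1)
        print("x(y=.0069)",np.polyval(c,.0069),"slope",c[0],"deg",np.degrees(c[0]),"z at .1",np.polyval(k,.1),"zslope deg",np.degrees(k[0]),"tip y",q[:,1].min(), "x med",np.median(q[:,0]),np.median(q[:,2]))
f=pickle.load(open("t3.pkl","rb"));cv2.imwrite("pics/t3z.png",cv2.resize(f["image"][90:240,100:300,::-1],(800,600),interpolation=cv2.INTER_CUBIC))
f=pickle.load(open("s3.pkl","rb"));cv2.imwrite("pics/s3z.png",cv2.resize(f["image"][130:280,240:440,::-1],(800,600),interpolation=cv2.INTER_CUBIC))
```

```text
s3 131
x(y=.0069) 0.6291716775480524 slope 0.04011130745665435 deg 2.298208628017923 z at .1 0.09619967335039654 zslope deg 0.9135837321045738 tip y 0.05576891350127846 x med 0.6338752554358666 0.09743178380456054
t3 227
x(y=.0069) 0.6287715915490635 slope 0.031032744476086855 deg 1.7780452851876958 z at .1 0.09865661881266331 zslope deg 0.747788859746247 tip y 0.05601233973079027 x med 0.6318037272888265 0.09938828495312155
```

View pics/t3z.png

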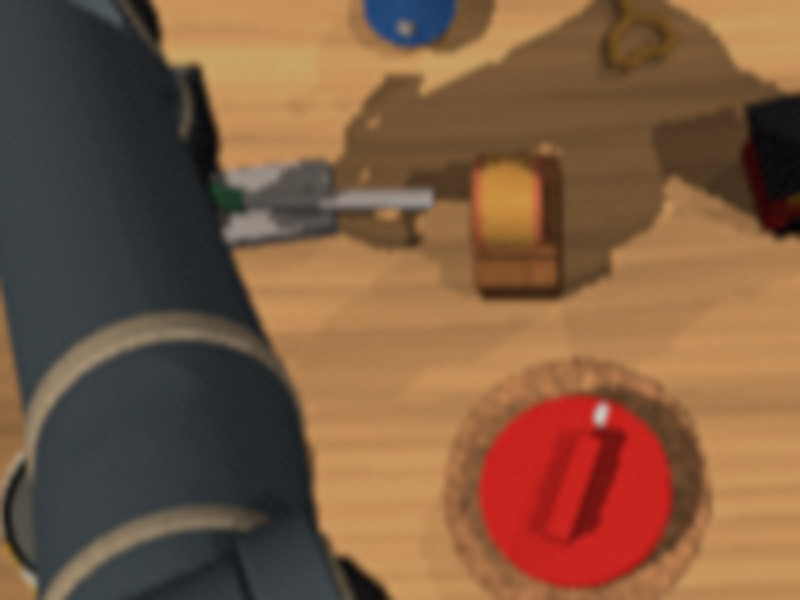

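View pics/s3z.png

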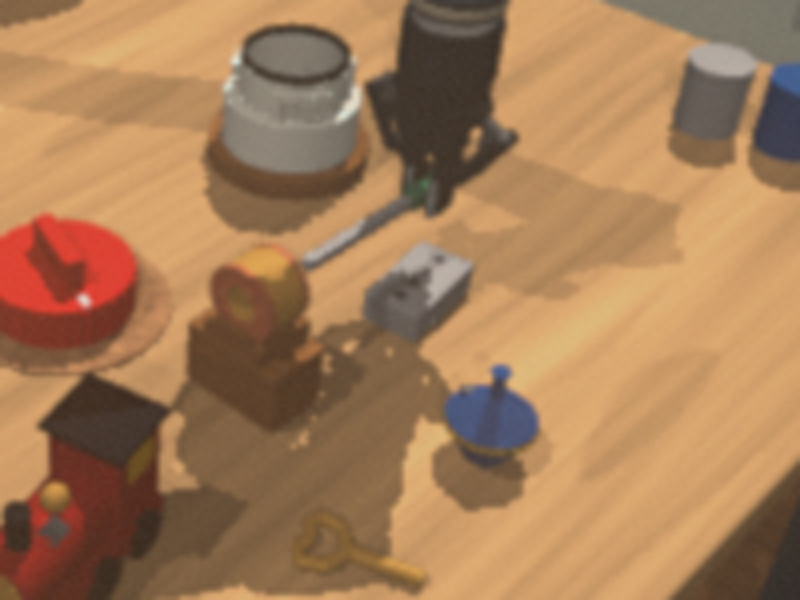

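Run:
```python
from s import *
robot.move_straight([.633,.200,.0888],vel=.05)
c=robot.move_straight([.6305,.0915,.0890],vel=.08,contact_N=4);st(c)
pic("s4","scene")
f=pickle.load(open("s4.pkl","rb"));cv2.imwrite("pics/s4z.png",cv2.resize(f["image"][130:280,240:440,::-1],(800,600),interpolation=cv2.INTER_CUBIC))
```

```text
False 21.58 [0.6305 0.0924 0.089 ] [-180.    -0.    -1.4] [ 0.5  0.5 -1.2] [ 0.03 -0.01 -0.03] 0.166 [-0.04  0.58 -0.25  1.75  0.18  0.83 -0.39]
```

View pics/s4z.png

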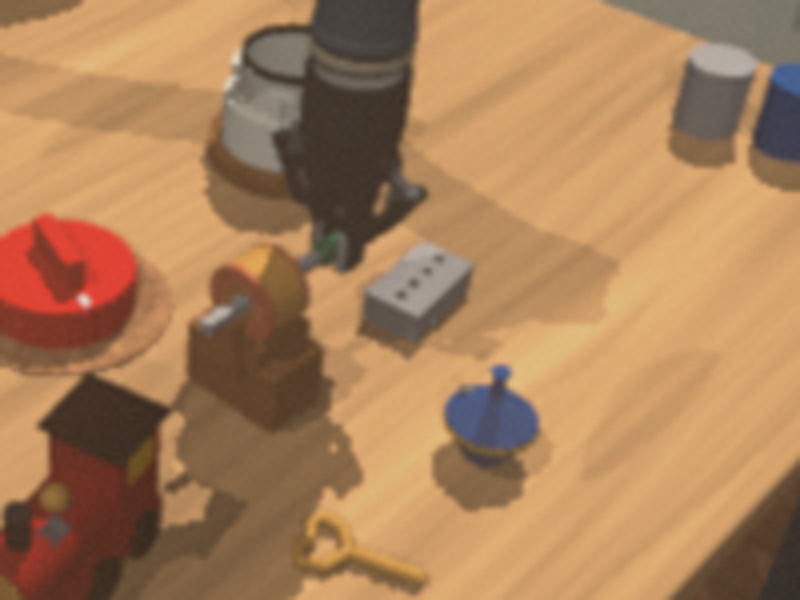

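Run:
```python
from s import *
T=[np.pi-np.radians(2),0,np.radians(-1.5)]
robot.move_straight([.6305,.0917,.1010],vel=.04,attitude=T);st()
robot.move_straight([.6305,.0917,.185],vel=.08);st()
pic("s5","scene");pic("t5","top")
for n in("s5",):
    f=pickle.load(open(n+".pkl","rb"));cv2.imwrite("pics/s5z.png",cv2.resize(f["image"][90:240,240:440,::-1],(800,600),interpolation=cv2.INTER_CUBIC))
from h import *
for n in("s5","t5"):
    f=pickle.load(open(n+".pkl","rb"));P,ok=cloud(f);z=P[...,2]
    m=ok&(P[...,1]>-.07)&(P[...,1]<.07)&(abs(P[...,0]-.63)<.045)&(z>.14)&(z<.25)
    q=P[m];print(n,len(q),np.percentile(q,[1,99],0).round(3).tolist())
    for lo,hi in((-.08,-.03),(-.03,-.01),(-.01,0),(0,.02),(.02,.035),(.035,.06)):
        w=q[(q[:,1]>lo)&(q[:,1]<hi)]; 
        if len(w): print(lo,hi,len(w),np.percentile(w[:,2],[5,50,95]).round(3),np.ptp(w[:,0]).round(3))
```

```text
22.08 [0.6305 0.0923 0.1013] [178.   -0.   -1.4] [ 0.2 -0.5 -2.2] [ 0.18  0.02 -0.03] 0.165 [-0.06  0.57 -0.23  1.74  0.2   0.87 -0.42]
 23.28 [0.63   0.0915 0.1842] [ 1.78e+02  1.00e-01 -1.50e+00] [-0.4 -0.3 -2.8] [0.27 0.01 0.02] 0.165 [-0.05  0.48 -0.24  1.68  0.17  1.02 -0.38]
s5 555 [[0.6, -0.051, 0.157], [0.659, 0.067, 0.215]]
-0.08 -0.03 39 [0.191 0.197 0.201] 0.012
-0.03 -0.01 204 [0.159 0.192 0.21 ] 0.062
-0.01 0 86 [0.172 0.202 0.215] 0.063
0 0.02 132 [0.171 0.205 0.214] 0.048
0.02 0.035 61 [0.177 0.207 0.214] 0.055
0.035 0.06 15 [0.189 0.195 0.198] 0.01
t5 689 [[0.599, -0.049, 0.174], [0.655, 0.069, 0.217]]
-0.08 -0.03 49 [0.196 0.199 0.201] 0.01
-0.03 -0.01 104 [0.172 0.198 0.216] 0.06
-0.01 0 117 [0.192 0.212 0.217] 0.056
0 0.02 223 [0.191 0.21  0.216] 0.056
0.02 0.035 114 [0.189 0.209 0.216] 0.056
0.035 0.06 53 [0.19  0.196 0.2  ] 0.01
```

View pics/s5z.png

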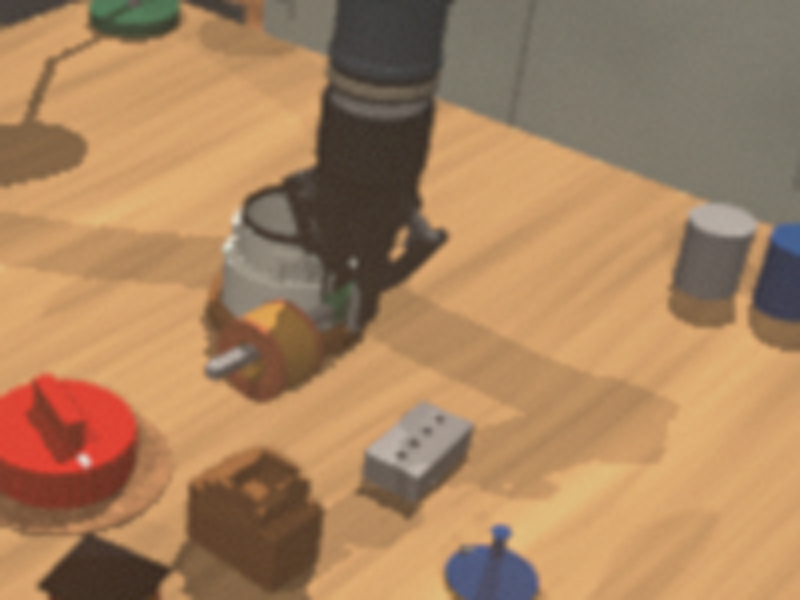

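View pics/t5.png

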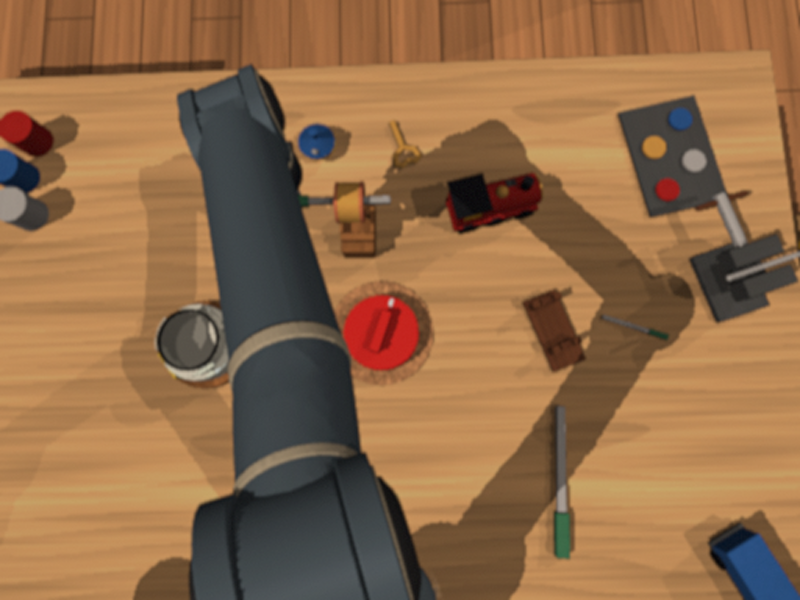

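Run:
```python
from s import *
robot.move_straight([.6305,.0917,.20],vel=.1)
robot.move_straight([.4416,.3565,.20],vel=.2);st()
robot.move_straight([.4416,.3565,.17],vel=.1);st()
pic("s6","scene");pic("t6","top")
from h import *
for n in("s6","t6"):
    f=pickle.load(open(n+".pkl","rb"));P,ok=cloud(f);z=P[...,2];H=hsv(f)
    m=ok&(abs(P[...,1]-.2715)<.09)&(abs(P[...,0]-.4394)<.06)&(z>.135)&(z<.24)&(P[...,1]<.32)
    q=P[m];print(n,len(q))
    w=q[(q[:,2]<.178)|(q[:,2]>.19)];print("drum",np.percentile(w,[2,98],0).round(4).tolist(),w[:,:2].mean(0))
    for lo,hi in((.2,.245),(.25,.27),(.27,.29),(.297,.33)):
        w=q[(q[:,1]>lo)&(q[:,1]<hi)]
        if len(w): print(lo,hi,len(w),np.percentile(w[:,2],[5,50,95]).round(3),np.median(w[:,0]).round(4))
f=pickle.load(open("t6.pkl","rb"));cv2.imwrite("pics/t6z.png",cv2.resize(f["image"][150:270,60:220,::-1],(800,600),interpolation=cv2.INTER_CUBIC))
f=pickle.load(open("s6.pkl","rb"));cv2.imwrite("pics/s6z.png",cv2.resize(f["image"][60:210,220:420,::-1],(800,600),interpolation=cv2.INTER_CUBIC))
```

```text
25.46 [0.4425 0.3554 0.1999] [178.   -0.   -1.6] [-0.3  0.2 -2.6] [ 0.16 -0.04  0.03] 0.166 [-0.48  0.37 -0.36  1.81  0.18  1.02 -0.95]
 25.91 [0.4417 0.3561 0.1697] [178.    0.   -1.5] [ 0.1  0.2 -2.6] [ 0.28 -0.03  0.01] 0.168 [-0.49  0.41 -0.35  1.84  0.2   0.96 -0.96]
s6 340
drum [[0.4148, 0.2315, 0.1442], [0.47, 0.2936, 0.2004]] [0.44824958 0.26343623]
0.2 0.245 34 [0.177 0.182 0.185] 0.4422
0.25 0.27 196 [0.147 0.178 0.198] 0.4475
0.27 0.29 78 [0.157 0.188 0.2  ] 0.4621
0.297 0.33 5 [0.177 0.181 0.194] 0.4448
t6 779
drum [[0.4122, 0.2509, 0.1503], [0.4648, 0.2931, 0.2026]] [0.43988254 0.26782399]
0.2 0.245 76 [0.18  0.185 0.188] 0.4394
0.25 0.27 372 [0.154 0.19  0.202] 0.4381
0.27 0.29 232 [0.182 0.197 0.202] 0.4392
0.297 0.33 41 [0.18  0.183 0.186] 0.4418
```

View pics/t6z.png

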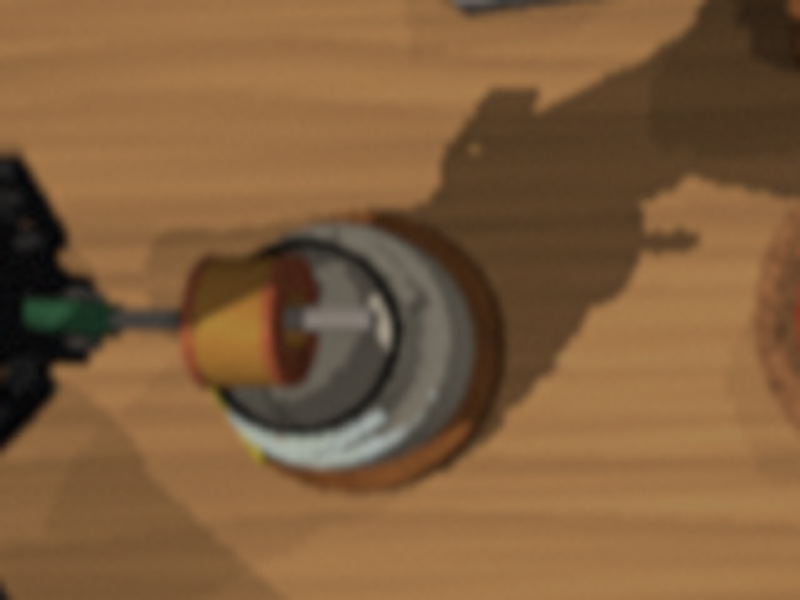

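View pics/s6z.png

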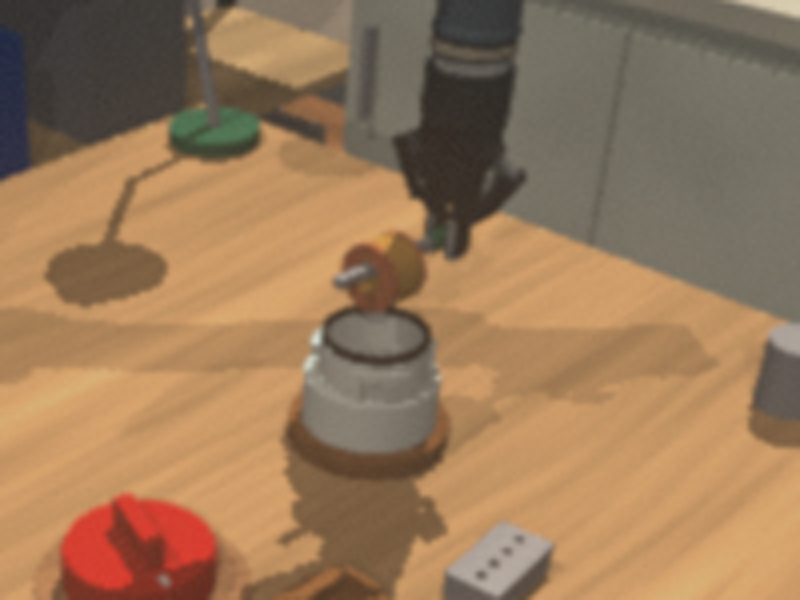

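Run:
```python
from s import *
x,y=.4416,.3562
c=robot.move_straight([x,y,.128],vel=.08,contact_N=4);st(c)
if not c:
    c=robot.move_straight([x,y,.118],vel=.04,attitude=D(-1.5));st(c)
    c=robot.move_straight([x,y,.105],vel=.02,contact_N=2.0);st(c)
pic("s7","scene");pic("t7","top")
f=pickle.load(open("t7.pkl","rb"));cv2.imwrite("pics/t7z.png",cv2.resize(f["image"][150:270,60:220,::-1],(800,600),interpolation=cv2.INTER_CUBIC))
f=pickle.load(open("s7.pkl","rb"));cv2.imwrite("pics/s7z.png",cv2.resize(f["image"][100:190,260:380,::-1],(800,600),interpolation=cv2.INTER_CUBIC))
```

```text
False 26.68 [0.4416 0.3563 0.1278] [178.    0.   -1.5] [-1.2  0.  -2.6] [ 0.21 -0.02  0.02] 0.164 [-0.5   0.46 -0.34  1.88  0.22  0.87 -0.99]
False 27.08 [0.4418 0.3561 0.1183] [180.   -0.   -1.5] [-0.2  1.  -2.2] [0.2  0.02 0.03] 0.166 [-0.48  0.46 -0.35  1.9   0.21  0.82 -0.97]
True 27.55 [0.4416 0.3565 0.1097] [-180.    -0.    -1.5] [0.4 1.2 3.8] [-0.02 -0.05  0.01] 0.159 [-0.49  0.47 -0.35  1.9   0.22  0.8  -0.97]
```

View pics/s7z.png

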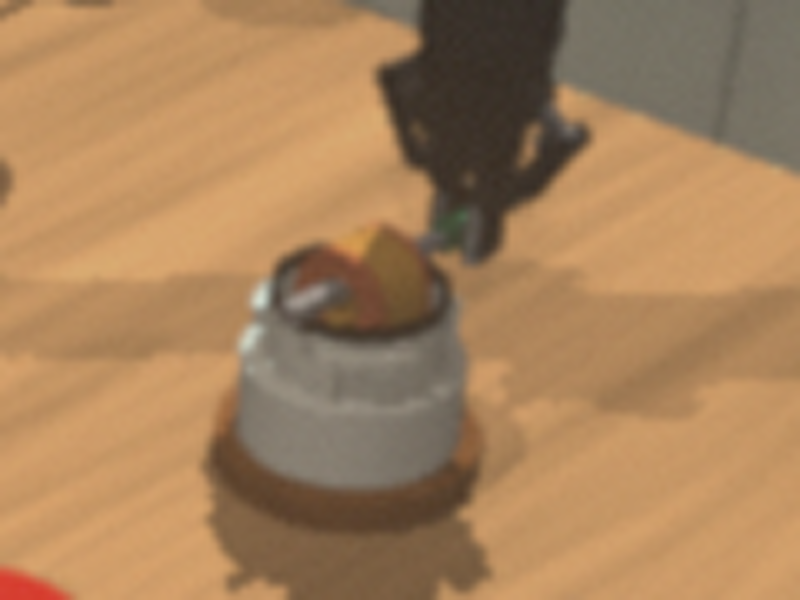

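View pics/t7z.png

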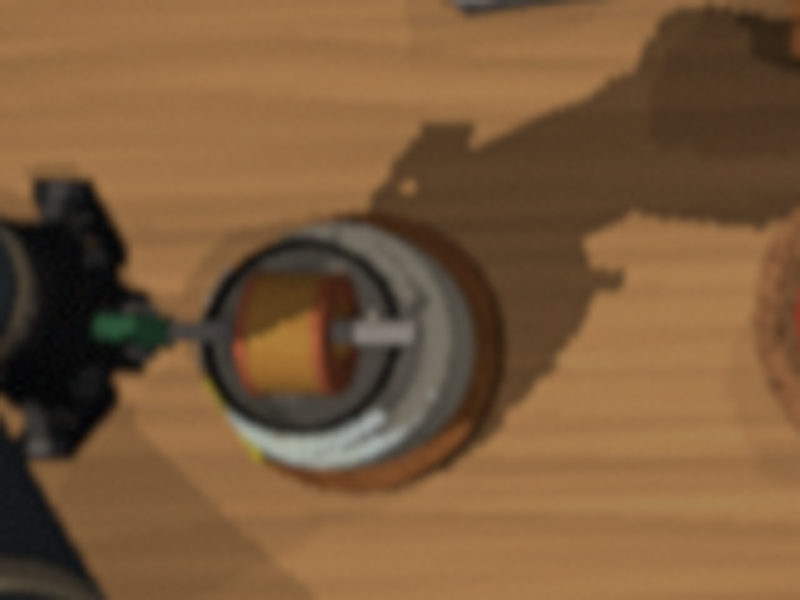

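The zooms show the rod lying across the black ring with its tip over the far side. The drum hangs centred inside the mouth. Releasing now.

Run:
```python
from s import *
robot.grip(0.6);st()
robot.move_straight([.4416,.3565,.24],vel=.12);st()
robot.goto([.46,.48,.28],D(-1.5))
robot.sleep(.5)
pic("s8","scene");pic("t8","top")
from h import *
for n in("s8","t8"):
    f=pickle.load(open(n+".pkl","rb"));P,ok=cloud(f);z=P[...,2]
    m=ok&(abs(P[...,1]-.29)<.1)&(abs(P[...,0]-.4394)<.012)&(z>.105)&(z<.17)
    q=P[m];print(n,len(q))
    for lo,hi in((.205,.23),(.23,.249),(.25,.292),(.3,.328),(.335,.382)):
        w=q[(q[:,1]>lo)&(q[:,1]<hi)]
        if len(w): print(lo,hi,len(w),np.percentile(w[:,2],[50,95]).round(4),np.median(w[:,0]).round(4))
f=pickle.load(open("s8.pkl","rb"));cv2.imwrite("pics/s8z.png",cv2.resize(f["image"][100:190,260:380,::-1],(800,600),interpolation=cv2.INTER_CUBIC))
```

```text
28.09 [0.4409 0.3556 0.1089] [ 1.799e+02  1.000e-01 -1.500e+00] [0.6 0.8 0.4] [-0.04 -0.01 -0.01] 0.6 [-0.49  0.47 -0.35  1.91  0.22  0.8  -0.97]
 29.33 [0.4412 0.3561 0.2391] [ 1.799e+02  1.000e-01 -1.500e+00] [ 0.8 -0.4 -0.3] [-0.01 -0.02  0.03] 0.597 [-0.45  0.32 -0.38  1.78  0.14  1.07 -0.91]
s8 179
0.205 0.23 26 [0.1162 0.1217] 0.4422
0.23 0.249 18 [0.1195 0.1227] 0.4432
0.25 0.292 64 [0.1356 0.1398] 0.4421
0.3 0.328 14 [0.1201 0.123 ] 0.4447
0.335 0.382 45 [0.1224 0.1262] 0.4471
t8 493
0.205 0.23 49 [0.1208 0.1252] 0.4383
0.23 0.249 32 [0.122  0.1242] 0.4386
0.25 0.292 198 [0.1375 0.1407] 0.4392
0.3 0.328 61 [0.1213 0.1243] 0.4407
0.335 0.382 129 [0.1249 0.1276] 0.4436
```

View pics/s8z.png

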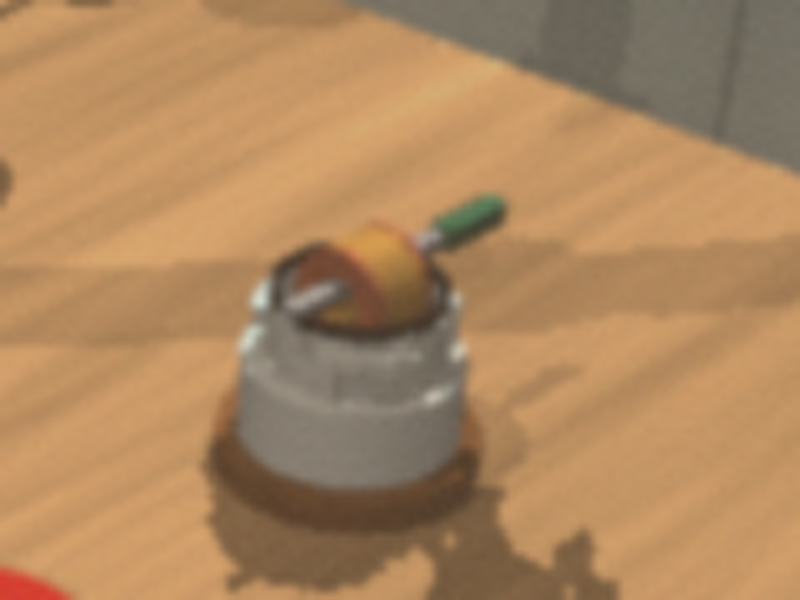

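View pics/t8.png

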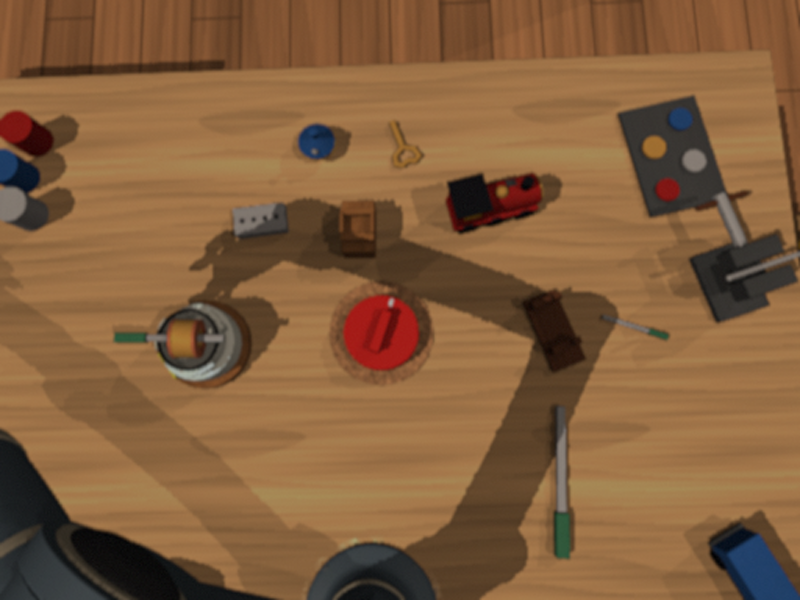

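The top view shows the rod level across the tub at (165,338) with the drum inside the mouth. The cap lies within the mat at (382,332), and all the bystanders are where they started. Handing in.

Run:
```python
from s import *
st();robot.close_job()
```

```text
30.52 [0.4601 0.4799 0.2801] [-180.    -0.    -1.5] [-0.8  0.4  0.7] [ 0.01 -0.01  0.05] 0.598 [-0.6   0.45 -0.39  1.5   0.18  1.23 -1.04]
the job is handed in; nothing more can be done
```

The job is done as asked and handed in at 30.5 s, with the robot clear of everything.

- **Cap:** I pushed it down about 7 mm (peak 18.7 N on the wrist sensor), turned it 70° anticlockwise at about 0.35 N·m, then lifted it straight off. It lies right way up, wholly on the cork mat.
- **Rod and drum:** I took the middle-sized rod from its rack by the green handle and threaded it through the drum from the side away from the locomotive, without contact. I then lifted the drum and laid the rod across the tub's ring.
- **Last checks:** The pictures show the rod resting level on both sides of the ring. The drum was centred over the mouth to within about 1 mm before lowering, and hangs inside it.
- **Bystanders:** The locomotive, spinning top, tweezer block and key show no visible movement from the first picture.
- **Disagreements:** Before threading, the depth readings suggested the rod tip drooped about 0.8°, so I carried the drum with the tip tilted up 2° and levelled the rod before setting it down. The two cameras' depth readings differ by 2–4 mm, within their noise. No check failed.

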